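# Clamp the chess box's loose end panel home and keep the squeeze on

## Task

The end panel of the little chess box has just been glued: handling the bench clamp only by its black handle and orange trigger, pump the trigger until the red pad has pushed the panel tight against the box and the box tight against the fixed jaw, then go on squeezing gently until the yellow spring neck behind the pad is pressed in about half way. Never press that neck right in, never touch the panel, the box or the moving jaw yourself, and leave the bowl, the tumbler on its coaster and the little bin alone. Finish while still holding the trigger squeezed: the ratchet's brake is too weak to keep the pressure if you let go.

Things in the scene. Friction and masses are not known exactly. Their poses are not given: they have to be found in the camera images.
- clamp: Bench clamp on a wooden bed 355 x 110 x 12 mm, lying loose on the table (1.4 kg; it may slide, harmless). Origin: on the table under the bed's centre line, 165 mm from its handle end. x runs along the bed from handle and trigger to the fixed jaw (dark steel plate 90 mm wide, top 62 mm over the table, at the +x end); z up. Only handle and trigger are higher than 92 mm over the table.
- handle_mid (a point): Middle of the fixed black handle, an upright post 14 mm thick along the clamp's x and 28 mm wide, top 169 mm over the table; this point is on its centre line 142 mm over the table, at x = -119 mm in the clamp. It stands behind the trigger.
- trigger_mid (a point): Middle of the orange trigger lever (12 mm thick along the clamp's x, 26 mm wide, top about 165 mm over the table), level with handle_mid. At rest 43 mm (centres) in front of the handle: both together are 56 mm wide along the clamp's x; fully squeezed 27 mm nearer. A gripper from above, closing along the clamp's x, can take both and pump by closing and opening, or pull the trigger alone.
- trigger: The orange trigger lever itself; origin on its pivot, 80 mm over the table, 63 mm below the point trigger_mid. It turns about the clamp's y axis.
- trigger_angle (a joint): Trigger angle, rad: 0 at rest, 0.44 at the stop (squeezed to the handle). A spring of 3 to 5 N at the grip point returns it. Squeezing pushes the toothed bar, jaw and pad forward by a pawl, 38 mm per rad (0.6 mm per mm at the grip point); on the way back the bar stays. Teeth are 5 mm apart: a full stroke gives about 15 mm, its first few mm may be idle.
- jaw_travel (a joint): Travel of the toothed bar with the moving jaw, m, 0 (fully back) to 0.070. A friction brake holds it with about 3 N only: under a bigger pad force it slips back when the trigger is let go.
- jaw: The black moving jaw, block 14 x 44 x 38 mm on the bar's end; its origin is not on the block: it is the clamp's origin carried forward by the jaw travel; the block's centre is 15 mm behind that, 34 mm up. Not to be touched.
- pad_press (a joint): How far the spring pad is pressed in towards the moving jaw, m: 0 free, 0.015 pressed right in (the yellow neck is gone). Spring 1.5 N per mm. It starts to rise when panel and box are up against the fixed jaw.
- pad_face (a point): Centre of the front face of the red pad (60 x 34 mm plate, 8 mm thick); the yellow neck, 15 mm long when free, is seen between plate and black jaw.
- fixed_jaw_face (a point): Centre of the fixed jaw's inner face, at x = 170 mm in the clamp, 34.5 mm over the table.
- chess_box: Closed wooden chess box with a chequered top and a brass catch, 90 (clamp x) x 84 x 45 mm, loose on the bed between two low rails, a few mm away from the fixed jaw. Origin: centre of its underside, axes as the clamp's.
- panel: Dark wooden end panel of the box, 14 mm thick (clamp x) x 84 x 45 mm, standing loose on the bed between pad and box. Origin: centre of its underside, axes as the clamp's. Home it is 52 mm from the box's origin.
- bowl: Red ceramic bowl, 124 mm wide, 52 mm high, origin under its centre. Bystander.
- tumbler: Glass tumbler, 72 mm wide, 95 mm high, on an aluminium coaster, origin under its centre. Bystander.
- bin: Small white tabletop bin with a green top and tilt-out flap, 130 mm wide, 160 mm high, origin under its centre. Bystander.
Things that resemble listed ones, but are neither listed nor needed, are in the scene too. Several things have the shape of the panel; the one meant has the colours described above.

How it is judged:
By the outcome, as a careful person would: the job done as asked, in the order asked, and still so for the second after the job is handed in, while the arm keeps its last pose, push and grip.
It also fails if it takes over 67 s, if anything falls off the work surface, if the arm or the gripper's body presses on something with over 40 N, if the wrist force passes 120 N, or if a joint passes its speed limit or range.

## Robot

A 6-joint arm with a two-finger parallel gripper is mounted at the origin on the work surface. World frame = base frame: x ahead of the robot, y to its left, z up, the work surface at z = 0. Lengths are in mm, angles in rad, forces in N, time in s.
With the tool pointing down it reaches from about 400 to 825 mm from the base axis. Payload 7 kg.
Tool frame: the origin (TCP) lies on the centre line of the jaws, within the pads' length; the fingertips stand 22 mm ahead of it and the grasp point (between the pads) lies 3 mm ahead of it; z points along the fingers, y is the line along which they close (so a half turn about z gives the same grasp; the last joint's range is limited). The gripper opens to 85 mm and grips with 20 to 120 N. Pads are 22 mm wide; open, the fingers measure 114 mm over their backs; the gripper's body (76 mm by 85 mm) begins 54 mm behind the grasp point. The pads swing forward as they close: fully open they stand 13 mm farther back than shut.
Start: joints at [1.602, 0.359, 0.012, 0, -1.224, -0.288], TCP at [171.451, 652.84, 253.302] pointing down, gripper open.
Joint ranges: [-3.07, 3.07], [-1.43, 2.12], [-1.02, 1.25], [-3.03, 1.67], [-3.05, -0], [-3.03, 3.03]. Speed limits (rad/s): [2.39, 2.39, 3.01, 3.14, 3.14, 3.14].

## Interface

Orientations are given as [roll, pitch, yaw] about the fixed x, y, z axes, in that order (R = Rz(yaw) Ry(pitch) Rx(roll)).
In Python, from bench import sense, capture, get_calibration, close_job, recognise, silhouettes gives the robot as it stands.
- The arm moves only by the tool servo_tool, never from a script. Its argument "moves" is a list of rows, each a list of 3 entries, a list of its own where there are three numbers: the opening in per cent of the stroke, from 0 (shut) to 100 (fully open), then the shift along the tool's x, y, z scaled (see below), then the turn about the tool's z scaled (see below). In form: [[jaw, [x, y, z], yaw], ...]. A call has 1 to 10 rows; each row shifts and turns the commanded pose from where the row before left it, along the tool's axes as they then stand; what a row does not reach is not made up. The controller multiplies each number of a shift by 30 cm and each number of a turn by 0.5 rad. A row lasts 1/10 s, in which the tool goes at most 50 mm and 8.59 degrees, less where a joint would pass 70% of its speed; a pose out of reach is approached as far as the arm can. A call with a number of a shift or a turn outside -1 to 1 is refused whole. A call with a gripper value outside its range is refused whole. The fingers move at their own pace and stop on an object; "newtons" is the grip in N (left out, the last holds). Time passes only in rows, so rows that do not move let the fingers close. It gives the time, the measured TCP pose, the force, the opening and the grip force at its end, in the units of the state.
- sense(): the state, without advancing time (a new reading comes with each control period).
- capture(name): name is "side" or "top"; returns (picture, depth): 384x512x3 uint8, red, green, blue; 384x512 float32, mm along the optical axis (not along the pixel's ray), 0 where there is no reading.
- get_calibration(name): a dict with "fx", "fy", "cx", "cy" (pixels), "k1" (the pictures are not rectified: a ray, as slopes to the right and down, at radius r is drawn at 1 + k1 r^2 times it, then the intrinsics apply), "R" (3x3) and "t" (3): a world point X has camera coordinates R X + t. Camera axes: x right, y down, z forward; pixel columns grow to the right and rows downward; lengths in mm; the calibration is good to about 2 mm. A picture is of the moment at which its call begins. get_calibration takes no time and is no camera call.
- close_job(): hands the job in; it is judged then, once.
Trained networks look in the newest picture that a camera, given by its name, has taken for a name from the list of things; names that differ only in an ending like _2 or _b are one class to them, and where a whole thing is asked for, a point or a joint stands for the part that bears it (a point fixed in the world has none). Each returns a list of dicts, best first, with "p" (0 to 1); they miss things now and then, are a little off and sometimes report something else, mostly with a low value. They report only what shows in the picture. A call takes as long as a camera call. They do not tell look-alikes from the thing itself.
- recognise(camera, target): "bbox" ([left, top, width, height] in pixels, round what is visible of it).
- silhouettes(camera, target): "region" (384x512 bool, what is visible of it) and "bbox" ([left, top, width, height] in pixels, round what is visible of it).
The state is a dict: "clock": time; "joint_pos": joint angles; "joint_velocities": joint speeds; "joint_torque": joint torques, N m; "ee_pos": TCP position; "ee_rot": TCP orientation; "contact_force": force on the tool from outside, world axes, zero at the start; "torque": the same for the moment, N m; "opening": finger opening in mm; "grasp_force": force on a finger pad.
Only numpy, scipy, OpenCV 4.12 (cv2) and the standard library are available. Lean on these libraries where they do the work, as an engineer would, in place of code of your own. Each camera call takes 0.05 s, during which the arm holds its last target. There are 200 camera calls.

## Working session

There is one attempt and no reset: what is moved stays moved. The work goes in short steps, Python scripts to look and compute and a tool call to move; the robot and the scene stay as the last step left them, time stands still between calls to the robot, and variables do not carry over. Pictures are saved under pics/ and viewed, at most 10 in all, crops included, and the job is handed in when it is done.

Besides the shell and the picture viewer there is one more tool, called as name(argument=value, ...), one argument or row to a line, values as JSON. servo_tool: Moves the arm, as the interface text tells. Shifts and turns lie within -1 to 1; 1 stands for 30 cm of shift or 0.5 rad of turn. Its arguments: {"type":"object","properties":{"moves":{"type":"array"},"newtons":{"type":"number"}},"required":["moves"]}

```bash
mkdir -p pics
cat > h.py <<'E'
import numpy as np, cv2
from bench import *
def world(cam,uv,d):
    c=get_calibration(cam);R=np.array(c["R"]);t=np.array(c["t"])
    uv=np.atleast_2d(uv).astype(float)
    # invert radial distortion
    q=np.c_[(uv[:,0]-c["cx"])/c["fx"],(uv[:,1]-c["cy"])/c["fy"]]
    p=q.copy()
    for _ in range(20): p=q/(1+c["k1"]*(p**2).sum(1,keepdims=True))
    X=np.c_[p,np.ones(len(p))]*np.atleast_1d(d)[:,None]
    return (X-t)@R
def cloud(cam,reg,dep):
    v,u=np.nonzero(reg&(dep>0)); return world(cam,np.c_[u,v],dep[v,u]),u,v
E
python3 - <<'E'
from h import *
s=sense();print(s)
ims=[]
for n in("side","top"):
    p,d=capture(n);np.save(n+"d.npy",d);np.save(n+".npy",p)
    ims.append(p)
    for k in("trigger","handle_mid","clamp","panel"):
        for r in silhouettes(n,k)[:2]:
            X,u,v=cloud(n,r["region"],d)
            if len(X): print(n,k,round(r["p"],2),r["bbox"],np.percentile(X,[2,50,98],axis=0).round().tolist())
cv2.imwrite("pics/a.png",cv2.resize(ims[0],(800,600))[...,::-1])
cv2.imwrite("pics/b.png",cv2.resize(ims[1],(800,600))[...,::-1])
E
```

```text
{'clock': 0.0, 'joint_pos': array([ 1.60202729e+00,  3.59391943e-01,  1.10239338e-02, -3.24858610e-04,
       -1.22413490e+00, -2.88111341e-01]), 'joint_velocities': array([-0.00099571,  0.00078456,  0.00140486, -0.00107444, -0.00027185,
        0.00038464]), 'joint_torque': array([ 3.04425457e-04, -5.83313370e+01,  2.93426281e+01,  6.93657383e+00,
       -5.82463777e-03,  6.10656379e-07]), 'ee_pos': array([171.40486634, 652.38744116, 252.34976096]), 'ee_rot': array([ 3.13986963e+00, -1.92157935e-04, -2.56990849e-01]), 'contact_force': array([-0.61783856,  0.46828241,  0.00752228]), 'torque': array([-0.0533036 , -0.0007186 ,  0.02399461]), 'grasp_force': 0.0, 'opening': 85.30512335481754}
side trigger 0.62 [278.9, 188.5, 7.7, 28.9] [[548.0, -97.0, 78.0], [558.0, -85.0, 133.0], [573.0, -72.0, 169.0]]
side trigger 0.32 [256.4, 189.9, 41.5, 50.5] [[533.0, -160.0, 15.0], [558.0, -9.0, 40.0], [587.0, 25.0, 56.0]]
side handle_mid 0.84 [222.8, 159.0, 93.9, 90.3] [[507.0, -165.0, 7.0], [546.0, -83.0, 21.0], [611.0, 176.0, 166.0]]
side clamp 0.92 [222.5, 157.1, 91.2, 94.6] [[507.0, -165.0, 3.
[... 335 characters left out ...]
9.0, 33.0], [709.0, 155.0, 50.0]]
top trigger 0.54 [285.5, 178.1, 7.6, 15.1] [[548.0, -95.0, 88.0], [557.0, -80.0, 154.0], [570.0, -67.0, 171.0]]
top handle_mid 0.68 [208.2, 174.8, 105.0, 29.9] [[507.0, -161.0, 4.0], [553.0, -31.0, 16.0], [614.0, 181.0, 168.0]]
top clamp 0.68 [209.2, 174.4, 102.9, 32.1] [[507.0, -160.0, 9.0], [553.0, -33.0, 16.0], [614.0, 181.0, 168.0]]
top clamp 0.17 [286.9, 176.6, 6.3, 14.8] [[548.0, -94.0, 89.0], [557.0, -80.0, 153.0], [567.0, -70.0, 171.0]]
top panel 0.59 [210.8, 174.4, 103.7, 27.3] [[507.0, -160.0, 9.0], [553.0, -37.0, 16.0], [612.0, 179.0, 168.0]]
top panel 0.49 [218.1, 144.0, 23.4, 11.3] [[683.0, 80.0, 2.0], [694.0, 116.0, 44.0], [708.0, 155.0, 51.0]]
```

View pics/a.png

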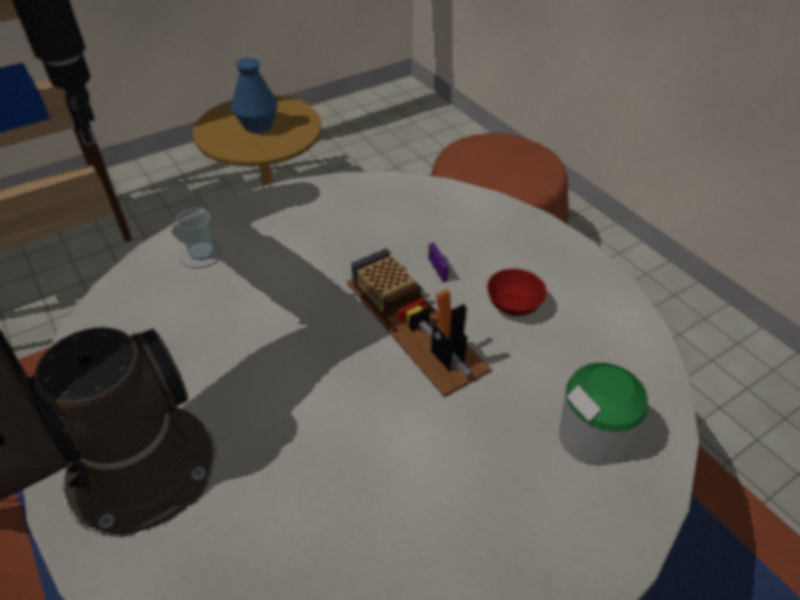

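View pics/b.png

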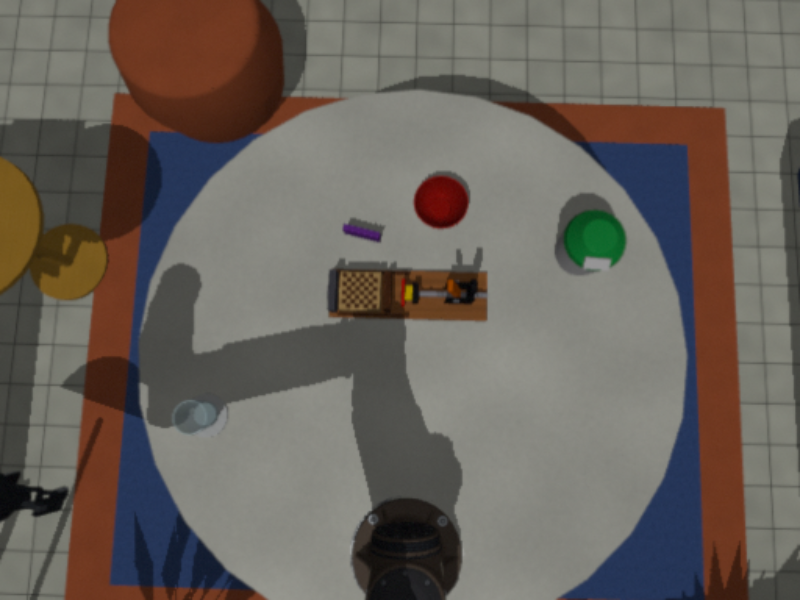

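The clamp lies with its handle end at right (top picture 487,295) and the fixed jaw at left (333,292), so clamp +x ≈ world +y. The bowl (441,202), bin (595,240) and tumbler (200,415) are well clear of it. The purple panel is a look-alike.

Run:
```python
from h import *
for n in("top","side"):
    d=np.load(n+"d.npy");p=np.load(n+".npy").astype(int)
    X,u,v=cloud(n,np.ones(d.shape,bool),d); C=p[v,u]
    m=(X[:,0]>440)&(X[:,0]<640)&(X[:,1]>-220)&(X[:,1]<230)
    X,C=X[m],C[m]
    # brown bed: low and saturated
    sat=C[:,0]-C[:,2]
    b=(X[:,2]>3)&(X[:,2]<70)&((sat>30)|(C.sum(1)<150))&(abs(X[:,0]-556)<75)
    w=cv2.minAreaRect(X[b,:2].astype(np.float32)); print(n,"rect",w)
    bb=(X[:,2]>5)&(X[:,2]<20)&(sat>30)
    print(" bed rect",cv2.minAreaRect(X[bb,:2].astype(np.float32)),"table z",np.median(X[(abs(X[:,0]-460)<15),2]))
    h=(X[:,2]>105)
    o=h&(sat>40); k=h&~o
    for nm,q in(("orange",o),("black",k)):
        if q.sum(): print(nm,q.sum(),np.percentile(X[q],[3,50,97],axis=0).round(1).tolist())
    if n=="top":
        for x,c in zip(X[h],C[h]): print(x.round().astype(int).tolist(),c.tolist())
p=np.load("top.npy")[165:215,195:320]; cv2.imwrite("pics/c.png",cv2.resize(p,None,fx=6,fy=6,interpolation=cv2.INTER_CUBIC)[...,::-1])
```

```text
top rect ((560.3672485351562, 10.746078491210938), (350.9515075683594, 109.54879760742188), 89.89633178710938)
 bed rect ((560.0555419921875, 11.138946533203125), (109.4760971069336, 350.89892578125), 0.3928528130054474) table z 2.0202864790249873
orange 61 [[548.3, -89.8, 110.6], [559.9, -76.3, 163.1], [573.1, -66.9, 171.1]]
black 67 [[547.3, -125.5, 108.9], [558.4, -116.3, 168.2], [573.2, -112.2, 174.4]]
[573, -70, 166] [75, 39, 11]
[573, -73, 167] [81, 39, 9]
[574, -116, 170] [43, 25, 14]
[574, -119, 170] [42, 27, 16]
[573, -122, 174] [48, 29, 15]
[570, -67, 164] [89, 43, 8]
[570, -70, 169] [115, 52, 0]
[570, -73, 166] [123, 56, 0]
[570, -76, 169] [117, 56, 1]
[573, -80, 147] [70, 39, 16]
[570, -113, 172] [32, 21, 12]
[570, -116, 172] [22, 15, 13]
[570, -119, 172] [21, 14, 14]
[571, -122, 171] [30, 21, 15]
[571, -125, 169] [68, 43, 21]
[568, -67, 162] [96, 44, 1]
[566, -70, 171] [133, 59, 0]
[567, -73, 165] [142, 64, 0]
[566, -76, 170] [135, 62, 0]
[569, -80, 157] [82, 40, 8]
[572, -113, 140] [32, 20, 8]
[567, -113, 171] [12, 10, 5]
[568, -116, 169] [11, 11, 12]
[568, -119, 168] [
[... 2705 characters left out ...]
, 2]
[548, -86, 120] [92, 42, 2]
[550, -90, 106] [88, 38, 0]
[551, -113, 109] [6, 5, 7]
[549, -115, 123] [4, 4, 3]
[548, -117, 132] [11, 8, 13]
[547, -120, 134] [7, 5, 8]
[548, -123, 132] [33, 32, 34]
[547, -116, 110] [7, 8, 10]
[547, -119, 109] [10, 6, 6]
[547, -122, 115] [11, 12, 14]
side rect ((563.6062622070312, 9.750045776367188), (356.80523681640625, 117.42524719238281), 89.94758605957031)
 bed rect ((563.6062622070312, 9.750045776367188), (356.80523681640625, 117.42524719238281), 89.94758605957031) table z 1.4607077426690886
orange 167 [[548.2, -92.7, 106.2], [557.6, -83.4, 140.7], [570.3, -72.2, 169.0]]
black 198 [[547.0, -128.8, 107.4], [558.0, -125.9, 144.8], [573.0, -82.1, 171.5]]
```

View pics/c.png

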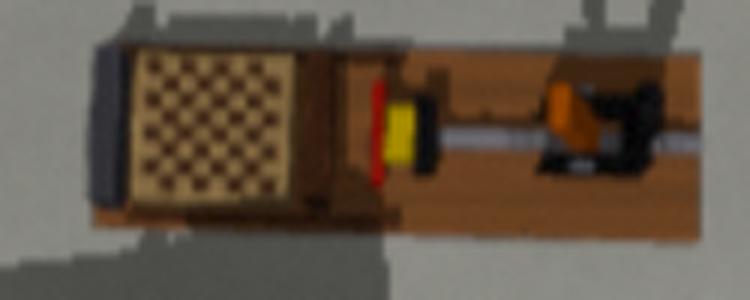

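Handle centre is about (560,-119) and trigger about (560,-76), both upright, with clamp yaw ≈ 0. I'll go over them with TCP (560,-97.5), yaw 0.

servo_tool(
  moves=[
    [100,[0,0,0],-0.26],
    [100,[0,0,0],-0.254],
    [100,[0.07,0.13,0],0],
    [100,[0.07,0.13,0],0],
    [100,[0.07,0.13,0],0],
    [100,[0.07,0.13,0],0],
    [100,[0.07,0.13,0],0],
    [100,[0.07,0.13,0],0],
    [100,[0.07,0.13,0],0],
    [100,[0.07,0.13,0],0],
  ],
  newtons=20,
)

```text
clock: 1.5
ee_pos: [340.0, 339.2, 253.7]
ee_rot: [-3.141, -0.0, 0.001]
contact_force: [1.4, 0.2, 0.4]
opening: 85.5
grasp_force: 0.0
```

servo_tool(
  moves=[
    [100,[0.07,0.13,0],0],
    [100,[0.07,0.13,0],0],
    [100,[0.07,0.13,0],0],
    [100,[0.07,0.13,0],0],
    [100,[0.07,0.13,0],0],
    [100,[0.07,0.13,0],0],
    [100,[0.07,0.13,0],0],
    [100,[0.07,0.13,0],0],
    [100,[0,0,0],0],
    [100,[0,0,0],0],
  ],
)

```text
clock: 2.5
ee_pos: [507.7, 27.7, 253.1]
ee_rot: [3.142, 0.0, -0.003]
contact_force: [0.2, -0.5, -0.7]
opening: 85.2
grasp_force: 0.0
```

servo_tool(
  moves=[
    [100,[0.043,0.104,0],0],
    [100,[0.043,0.104,0],0],
    [100,[0.043,0.104,0],0],
    [100,[0.044,0.105,0],0],
    [100,[0,0,0.06],0],
    [100,[0,0,0],0],
    [100,[0,0,0],0],
  ],
)

```text
clock: 3.2
ee_pos: [559.2, -95.2, 235.5]
ee_rot: [3.141, 0.001, 0.002]
contact_force: [0.7, 0.5, 0.3]
opening: 85.1
grasp_force: 0.0
```

```bash
cat >> h.py <<'E'
def pad(n="top",save=None):
    p,d=capture(n)
    if save: cv2.imwrite(save,cv2.resize(p[165:215,195:320] if n=="top" else p[140:260,200:330],None,fx=6,fy=5,interpolation=cv2.INTER_CUBIC)[...,::-1])
    X,u,v=cloud(n,np.ones(d.shape,bool),d);C=p[v,u].astype(int)
    m=(abs(X[:,0]-560)<60)&(abs(X[:,1])<230)&(X[:,2]>15)&(X[:,2]<75);X,C=X[m],C[m]
    r,g,b=C.T
    q={"red":(r>70)&(g<25)&(b<25),"yellow":(r>80)&(g>60)&(b<40)}
    for k,s in q.items():
        if s.sum():print(n,k,s.sum(),np.percentile(X[s],[3,50,97],axis=0).round(1).tolist())
    return p,d
E
python3 - <<'E'
from h import *
p,d=pad("top","pics/d.png"); pad("side","pics/e.png")
# profile along the middle row of the clamp
print(p[186:188,195:275].mean(0).round().astype(int)[:, :].tolist())
print(world("top",np.c_[range(205,275,5),[187]*14],d[187,205:275:5]).round(0).tolist())
E
```

```text
top red 16 [[531.3, 21.3, 48.1], [542.6, 24.9, 52.8], [567.0, 25.6, 58.7]]
top yellow 55 [[511.7, -140.4, 15.4], [555.6, 8.7, 45.9], [573.2, 18.8, 51.5]]
side red 23 [[536.9, 18.6, 47.0], [560.4, 21.0, 50.8], [585.9, 23.5, 54.0]]
side yellow 22 [[516.5, -48.7, 16.6], [559.0, 13.4, 46.7], [573.2, 77.1, 51.2]]
[[50, 43, 36], [50, 42, 35], [50, 42, 36], [52, 43, 38], [52, 44, 38], [51, 43, 36], [54, 46, 39], [52, 44, 38], [54, 46, 39], [52, 44, 37], [52, 44, 37], [52, 43, 38], [54, 44, 38], [54, 46, 39], [53, 44, 36], [54, 46, 38], [54, 45, 38], [54, 46, 39], [54, 46, 38], [54, 46, 40], [54, 46, 39], [53, 44, 39], [52, 44, 38], [52, 44, 38], [53, 44, 38], [54, 45, 39], [54, 46, 39], [54, 45, 38], [54, 45, 38], [53, 46, 38], [52, 44, 36], [54, 46, 39], [53, 44, 38], [52, 44, 37], [54, 46, 40], [52, 44, 37], [52, 44, 36], [52, 43, 37], [50, 42, 36], [50, 43, 36], [48, 41, 35], [48, 41, 34], [47, 40, 34], [44, 38, 32], [44, 36, 30], [39, 32, 28], [38, 32, 28], [34, 30, 25], [34, 30, 26], [38, 30, 24], [47, 32, 22], [42, 30, 23], [48, 43, 36], [45, 40, 38], [50, 46, 44], [54, 44, 39], [69, 52, 39], [70, 44, 24], [70, 43, 23], [71, 44, 24], [70, 44, 22], [69, 34, 17], [84, 14, 6], [90, 28, 7], [99, 72, 4], [110, 92, 0], [112, 94, 0], [110, 93, 0], [97, 81, 0], [36, 30, 10], [8, 8, 10], [10, 8, 10], [28, 25, 24], [68, 62, 59], [74, 65, 64], [72, 64, 62], [72, 64, 62], [72, 64, 62], [74, 65, 64], [72, 64, 62]]
[[473.0, 103.0, 658.0], [473.0, 93.0, 663.0], [473.0, 84.0, 663.0], [473.0, 76.0, 662.0], [474.0, 67.0, 663.0], [474.0, 58.0, 663.0], [475.0, 50.0, 657.0], [476.0, 42.0, 646.0], [562.0, 68.0, 16.0], [562.0, 51.0, 19.0], [564.0, 33.0, 10.0], [559.0, 15.0, 46.0], [559.0, -2.0, 53.0], [562.0, -19.0, 34.0]]
```

View pics/e.png

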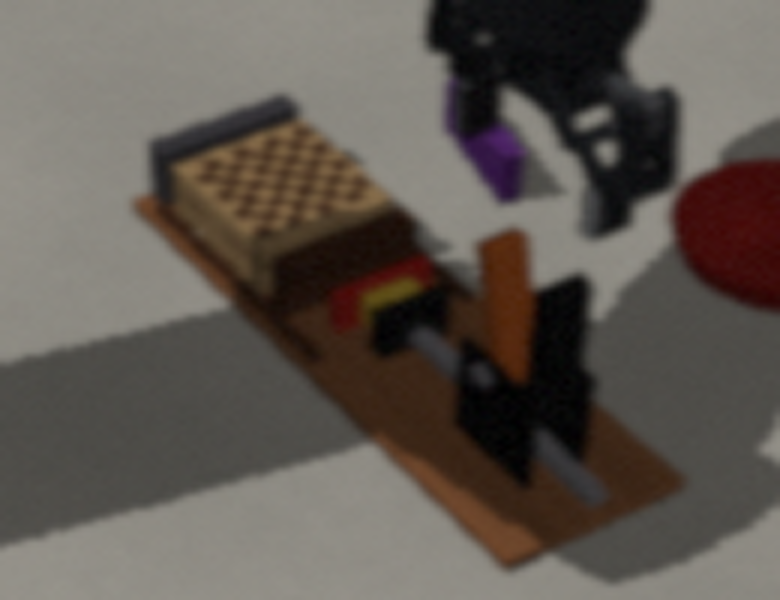

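The side crop shows the gripper above with its fingers lined up on both sides of trigger (505,300) and handle (565,360). The pad face is at y≈25, so jaw travel is about 10 mm now, 51 mm at contact, with a target of 58.5 mm. Next I lower the gripper.

servo_tool(
  moves=[
    [100,[0.001,0.006,0.06],0],
    [100,[0,0,0.06],0],
    [100,[0,0,0.06],0],
    [100,[0,0,0.06],0],
    [100,[0,0,0.05],0],
    [100,[0,0,0.016],0],
    [100,[0,0,0],0],
    [100,[0,0,0],0],
  ],
  newtons=20,
)

```text
clock: 4.1
ee_pos: [560.4, -97.6, 144.6]
ee_rot: [3.142, -0.002, 0.001]
contact_force: [-0.3, 0.4, 0.5]
opening: 85.1
grasp_force: 0.0
```

servo_tool(
  moves=[
    [80,[0,0,0],0],
    [74,[0,0,0],0],
    [70,[0,0,0],0],
    [68,[0,0,0],0],
    [68,[0,0,0],0],
    [68,[0,0,0],0],
  ],
)

```text
clock: 4.7
ee_pos: [560.0, -97.9, 143.6]
ee_rot: [-3.141, -0.0, 0.0]
contact_force: [0.6, 2.9, 0.4]
opening: 57.9
grasp_force: 1.2
```

servo_tool(
  moves=[
    [64,[0,0,0],0],
    [60,[0,0,0],0],
    [56,[0,0,0],0],
    [52,[0,0,0],0],
    [50,[0,0,0],0],
    [50,[0,0,0],0],
    [50,[0,0,0],0],
  ],
)

```text
clock: 5.4
ee_pos: [560.7, -101.5, 146.1]
ee_rot: [3.137, -0.002, 0.001]
contact_force: [-0.7, -15.5, 14.5]
opening: 42.9
grasp_force: 12.4
```

servo_tool(
  moves=[
    [50,[0,0.01,-0.005],0],
    [50,[0,0.008,-0.003],0],
    [50,[0,0,0],0],
    [50,[0,0,0],0],
  ],
)

```text
clock: 5.8
ee_pos: [560.6, -102.8, 146.2]
ee_rot: [-3.141, -0.002, 0.0]
contact_force: [1.9, 3.8, 2.8]
opening: 43.0
grasp_force: 2.2
```

Run:
```python
from h import *
p,d=pad("top"); pad("side","pics/f.png");s=sense();print(s['contact_force'],s['grasp_force'],s['ee_pos'],s['opening'])
```

```text
top red 5 [[534.0, 31.5, 49.3], [536.9, 31.8, 53.0], [540.9, 35.0, 57.7]]
top yellow 105 [[512.6, -152.3, 15.1], [528.4, -90.3, 16.5], [551.8, 21.8, 48.2]]
side red 28 [[534.4, 26.2, 31.2], [545.7, 29.4, 50.3], [584.6, 32.2, 56.1]]
side yellow 25 [[533.1, -130.8, 15.6], [556.5, 21.8, 46.4], [574.1, 30.6, 50.8]]
[2.17392905 3.84699131 2.19019789] 2.3126019537448883 [ 560.46413395 -102.77200746  146.01881122] 42.77103843998673
```

View pics/f.png

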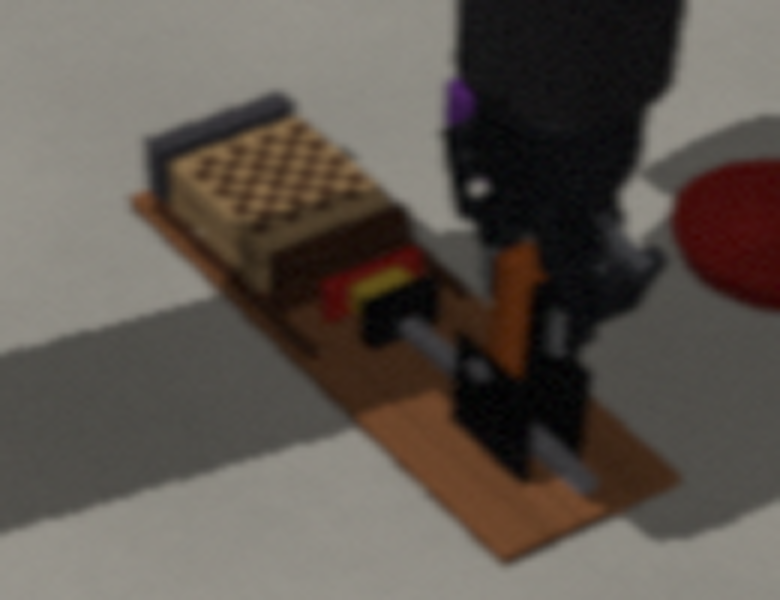

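The trigger is between the fingers and part squeezed. Pad and jaw have advanced about 8 mm. I'll finish the stroke, keeping the handle finger in place by shifting the tool along.

servo_tool(
  moves=[
    [46,[0,0.006,-0.002],0],
    [42,[0,0.006,-0.002],0],
    [38,[0,0.006,-0.002],0],
    [36,[0,0.003,-0.001],0],
    [36,[0,0,0],0],
    [36,[0,0,0],0],
  ],
)

```text
clock: 6.5
ee_pos: [559.6, -109.1, 147.4]
ee_rot: [-3.141, 0.0, 0.0]
contact_force: [1.1, 5.2, -0.9]
opening: 30.6
grasp_force: 11.5
```

servo_tool(
  moves=[
    [44,[0,-0.011,0.003],0],
    [52,[0,-0.011,0.003],0],
    [60,[0,-0.011,0.003],0],
    [68,[0,-0.011,0.004],0],
    [70,[0,0,0],0],
    [70,[0,0,0],0],
  ],
)

```text
clock: 7.1
ee_pos: [559.2, -96.5, 143.7]
ee_rot: [3.141, 0.001, 0.0]
contact_force: [-0.8, 2.2, -2.3]
opening: 60.1
grasp_force: 1.2
```

Run:
```python
from h import *
pad("top"); pad("side")
```

```text
top red 7 [[532.2, 35.0, 42.2], [534.7, 35.2, 51.9], [540.3, 41.1, 56.4]]
top yellow 94 [[510.8, -156.3, 15.0], [529.7, -86.6, 16.4], [551.5, 25.2, 46.7]]
side red 26 [[535.9, 32.0, 31.5], [544.3, 34.6, 51.4], [583.8, 38.2, 55.2]]
side yellow 30 [[523.0, -145.0, 15.5], [551.5, 26.6, 46.4], [571.4, 33.5, 51.0]]
```

servo_tool(
  moves=[
    [66,[0,0.003,-0.001],0],
    [62,[0,0.006,-0.002],0],
    [58,[0,0.006,-0.002],0],
    [54,[0,0.006,-0.002],0],
    [50,[0,0.006,-0.002],0],
    [46,[0,0.006,-0.002],0],
    [42,[0,0.006,-0.002],0],
    [38,[0,0.005,-0.001],0],
    [36,[0,0.003,0],0],
    [36,[0,0,0],0],
  ],
)

```text
clock: 8.2
ee_pos: [560.2, -109.8, 148.4]
ee_rot: [-3.14, -0.001, 0.0]
contact_force: [-0.4, 8.2, 1.1]
opening: 30.8
grasp_force: 8.1
```

servo_tool(
  moves=[
    [44,[0,-0.011,0.003],0],
    [52,[0,-0.012,0.003],0],
    [60,[0,-0.012,0.003],0],
    [68,[0,-0.012,0.005],0],
    [70,[0,0,0],0],
    [70,[0,0,0],0],
  ],
)

```text
clock: 8.8
ee_pos: [559.6, -96.5, 143.9]
ee_rot: [3.141, 0.001, 0.0]
contact_force: [0.3, 1.8, -2.0]
opening: 59.7
grasp_force: 1.1
```

Run:
```python
from h import *
pad("top"); pad("side","pics/g.png")
```

```text
top red 4 [[533.6, 45.2, 49.9], [535.6, 46.9, 53.3], [537.1, 48.6, 53.9]]
top yellow 95 [[511.7, -153.7, 15.2], [529.5, -93.7, 16.5], [549.9, -37.9, 19.8]]
side red 28 [[535.3, 41.4, 35.1], [545.2, 44.7, 50.8], [584.0, 48.7, 55.8]]
side yellow 21 [[531.9, -151.9, 15.5], [555.5, 36.3, 46.6], [572.9, 42.4, 49.0]]
```

View pics/g.png

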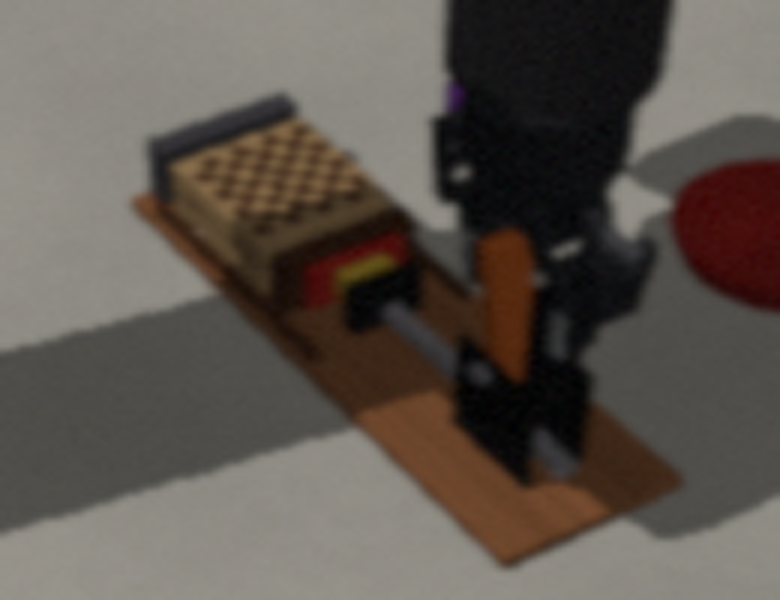

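The pad (355,275) is now near the dark panel, with the neck fully free. I'll open a bit wider so the trigger returns fully, then make the third stroke.

servo_tool(
  moves=[
    [78,[0,0,0],0],
    [78,[0,0,0],0],
    [70,[0,0,0],0],
    [62,[0,0.007,-0.002],0],
    [56,[0,0.009,-0.003],0],
    [50,[0,0.009,-0.003],0],
    [45,[0,0.008,-0.002],0],
    [40,[0,0.008,-0.002],0],
    [36,[0,0.006,-0.002],0],
    [36,[0,0,0],0],
  ],
)

```text
clock: 9.9
ee_pos: [560.2, -109.9, 148.3]
ee_rot: [-3.14, -0.001, 0.0]
contact_force: [0.5, 5.1, 1.9]
opening: 30.8
grasp_force: 9.1
```

Run:
```python
from h import *
pad("top"); pad("side")
```

```text
top yellow 92 [[512.9, -150.5, 15.1], [528.1, -93.6, 16.9], [549.8, -41.1, 19.8]]
side red 26 [[537.1, 54.0, 35.5], [550.5, 58.5, 51.0], [584.9, 62.9, 55.8]]
side yellow 24 [[532.9, -160.0, 15.3], [555.4, 50.3, 46.5], [571.2, 56.2, 49.1]]
```

servo_tool(
  moves=[
    [44,[0,-0.011,0.003],0],
    [52,[0,-0.012,0.003],0],
    [60,[0,-0.012,0.003],0],
    [68,[0,-0.012,0.005],0],
    [78,[0,0,0],0],
    [78,[0,0,0],0],
  ],
)

```text
clock: 10.6
ee_pos: [559.6, -96.7, 144.0]
ee_rot: [3.141, 0.001, 0.001]
contact_force: [0.4, 0.1, -0.1]
opening: 67.1
grasp_force: 0.0
```

Run:
```python
from h import *
pad("top"); pad("side","pics/i.png")
```

```text
top yellow 97 [[510.5, -156.3, 15.1], [529.8, -100.7, 16.4], [549.8, -40.5, 20.3]]
side red 23 [[537.0, 55.8, 34.0], [549.2, 58.6, 51.2], [584.2, 62.0, 54.5]]
side yellow 26 [[522.5, -163.1, 15.5], [553.3, 51.0, 44.8], [572.5, 56.9, 49.1]]
```

View pics/i.png

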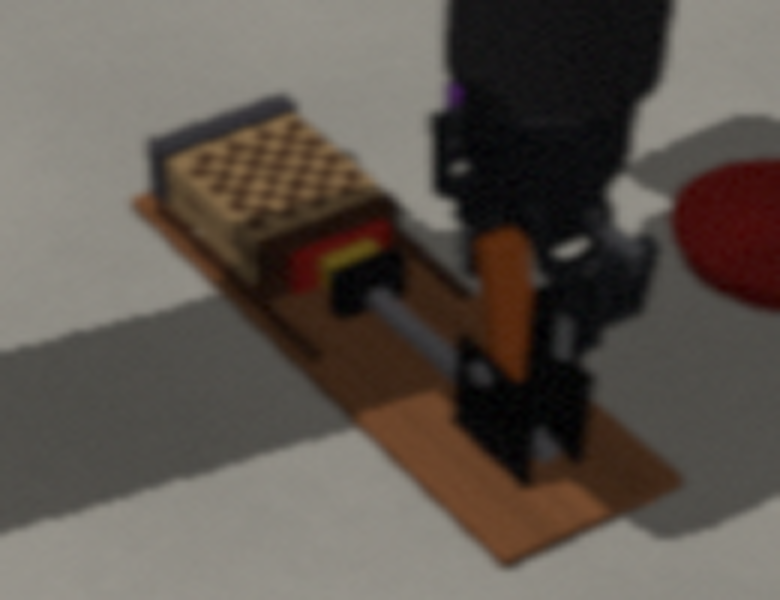

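```bash
cat >> h.py <<'E'
def prof(n="side",N=4):
    c=get_calibration(n);R=np.array(c["R"]);t=np.array(c["t"])
    P=np.mean([capture(n)[0].astype(np.float32) for _ in range(N)],0)
    ys=np.arange(20,90,1.);out=[]
    for x in np.arange(553,568,2.):
        X=np.c_[np.full_like(ys,x),ys,np.full_like(ys,49.)]@R.T+t
        q=X[:,:2]/X[:,2:];q=q*(1+c["k1"]*(q**2).sum(1,keepdims=True))
        u=(q[:,0]*c["fx"]+c["cx"]).astype(np.float32);v=(q[:,1]*c["fy"]+c["cy"]).astype(np.float32)
        out.append(cv2.remap(P,u[None],v[None],cv2.INTER_LINEAR)[0])
    a=np.mean(out,0); r,g,b=a.T
    yel=g-b; w=yel>yel.max()/2
    red=r-g; k=red.argmax()
    i=yel.argmax(); lo=i
    while yel[lo]>yel[i]/2: lo-=1
    hi=i
    while yel[hi]>yel[i]/2: hi+=1
    f=lambda j,s:ys[j]+s*(yel[i]/2-yel[j])/(yel[j+s]-yel[j])
    print("neck back %.1f front %.1f len %.1f  red peak %.0f"%(f(lo,1),f(hi,-1),f(hi,-1)-f(lo,1),ys[k]), "fg",np.round(yel.max()))
    s=sense();print(s['opening'].__round__(1),s['grasp_force'].__round__(1),s['contact_force'].round(1),s['ee_pos'].round(1))
E
python3 - <<'E'
from h import *
prof()
E
```

```text
neck back 43.3 front 58.1 len 14.8  red peak 64 fg 50.0
66.9 0.0 [ 0.3 -0.1 -0.1] [559.8 -96.7 144.2]
```

servo_tool(
  moves=[
    [70,[0,0,0],0],
    [66,[0,0.003,-0.001],0],
    [62,[0,0.006,-0.002],0],
    [58,[0,0.006,-0.002],0],
    [54,[0,0.006,-0.002],0],
    [54,[0,0,0],0],
    [54,[0,0,0],0],
  ],
)

```text
clock: 11.6
ee_pos: [560.2, -102.2, 146.6]
ee_rot: [-3.141, -0.001, 0.0]
contact_force: [-0.4, 4.8, 4.7]
opening: 45.9
grasp_force: 4.4
```

Run:
```python
from h import *
prof();pad("side")
```

```text
neck back 48.1 front 60.3 len 12.2  red peak 64 fg 43.0
45.7 4.5 [-1.1  4.9  4.3] [ 560.2 -102.2  146.5]
side red 22 [[534.8, 56.5, 37.8], [554.2, 59.5, 52.1], [585.2, 61.6, 56.9]]
side yellow 10 [[519.3, -157.7, 15.4], [556.5, 55.6, 43.5], [567.5, 59.9, 47.8]]
```

servo_tool(
  moves=[
    [52,[0,0.003,-0.001],0],
    [50,[0,0.003,-0.001],0],
    [48,[0,0.003,-0.001],0],
    [48,[0,0,0],0],
    [48,[0,0,0],0],
  ],
)

```text
clock: 12.35
ee_pos: [560.3, -104.7, 147.4]
ee_rot: [-3.14, -0.001, 0.0]
contact_force: [-1.6, 5.8, 5.0]
opening: 41.2
grasp_force: 11.0
```

Run:
```python
from h import *
prof();pad("side")
```

```text
neck back 49.4 front 60.7 len 11.4  red peak 64 fg 38.0
41.1 11.0 [-0.4  5.8  4.1] [ 560.2 -104.7  147.4]
side red 18 [[538.5, 58.4, 48.2], [558.0, 60.3, 51.4], [584.2, 63.8, 54.3]]
side yellow 8 [[530.6, -164.4, 15.2], [540.7, -143.0, 15.8], [563.3, 20.6, 40.6]]
```

The neck now measures 11.4 mm (free 14.8) and the red pad has stopped moving, so the stack is tight. I'll go on gently.

servo_tool(
  moves=[
    [47,[0,0.0015,-0.0005],0],
    [46,[0,0.0015,-0.0005],0],
    [45,[0,0.0015,-0.0005],0],
    [44,[0,0.0015,-0.0005],0],
    [44,[0,0,0],0],
    [44,[0,0,0],0],
  ],
)

```text
clock: 13.2
ee_pos: [560.2, -106.4, 148.0]
ee_rot: [-3.14, -0.001, 0.0]
contact_force: [-1.0, 7.0, 4.5]
opening: 37.8
grasp_force: 13.7
```

Run:
```python
from h import *
prof();pad("side")
```

```text
neck back 50.8 front 61.2 len 10.4  red peak 64 fg 30.0
37.7 13.7 [-1.6  6.6  5.3] [ 560.3 -106.3  148. ]
side red 18 [[536.3, 57.7, 47.3], [557.9, 60.8, 51.7], [585.1, 63.1, 54.8]]
side yellow 4 [[528.8, -164.1, 15.1], [533.5, -123.4, 16.2], [562.3, -73.9, 18.0]]
```

```bash
cat > fit.py <<'E'
from h import *
from scipy.optimize import least_squares
from scipy.special import erf
c=get_calibration("side");R=np.array(c["R"]);t=np.array(c["t"]);ys=np.arange(-20,90,.5)
def line(P,x,z=47.):
    X=np.c_[np.full_like(ys,x),ys,np.full_like(ys,z)]@R.T+t
    q=X[:,:2]/X[:,2:];q=q*(1+c["k1"]*(q**2).sum(1,keepdims=True))
    u=(q[:,0]*c["fx"]+c["cx"]).astype(np.float32);v=(q[:,1]*c["fy"]+c["cy"]).astype(np.float32)
    a=cv2.remap(P,u[None],v[None],cv2.INTER_CUBIC)[0]; return a[:,1]-a[:,2]
def get(P): return np.mean([line(P,x) for x in np.arange(554,567,2.)],0)
def fit(y,A=None,s=None):
    i=int(y.argmax()); m=abs(ys-ys[i])<14
    def f(p):
        a=A or p[2]; sg=s or p[3]; e=lambda e0:.5*(1+erf((ys-e0)/sg/2**.5))
        return (a*(e(p[0])-e(p[0]+p[1]))+p[4]*(1-e(p[0]))+p[5]*e(p[0]+p[1])-y)[m]
    r=least_squares(f,[ys[i]-5,10,50,3,3,8]); return r.x.round(2),round(float(np.sqrt((r.fun**2).mean())),2)
def load(n):
    q=cv2.resize(cv2.imread(n)[...,::-1],(130,120),interpolation=cv2.INTER_AREA)
    P=np.zeros((384,512,3),np.float32);P[140:260,200:330]=q;return P
for n in "efgi": print(n,fit(get(load(f"pics/{n}.png"))))
P=np.mean([capture("side")[0].astype(np.float32) for _ in range(4)],0)
y=get(P); print("now free",fit(y))
a=fit(get(load("pics/i.png")))[0]
print("now A,s fixed",fit(y,a[2],abs(a[3])),[fit(y,a[2]*k,abs(a[3])) [0][1] for k in(.9,1.1)])
np.save("now.npy",P)
cv2.imwrite("pics/j.png",cv2.resize(P[140:260,200:330].astype(np.uint8),None,fx=6,fy=5,interpolation=cv2.INTER_CUBIC)[...,::-1])
E
python3 fit.py
```

```text
e (array([ 5.21, 15.2 , 54.7 ,  3.78, -3.87,  1.55]), 0.19)
f (array([ 1.510e+01,  1.544e+01,  5.624e+01,  3.780e+00, -4.940e+00,
       -4.000e-02]), 0.29)
g (array([30.4 , 14.34, 55.86,  3.99, -1.33,  1.34]), 0.44)
i (array([44.91, 14.08, 55.45,  3.71, -3.86,  1.49]), 0.31)
now free (array([53.02,  8.47, 37.82,  2.91, -1.4 ,  3.07]), 0.25)
now A,s fixed (array([   54.19,     6.  , -1448.99,  -185.62,    -2.18,     2.46]), 0.45) [np.float64(6.78), np.float64(5.38)]
```

View pics/j.png

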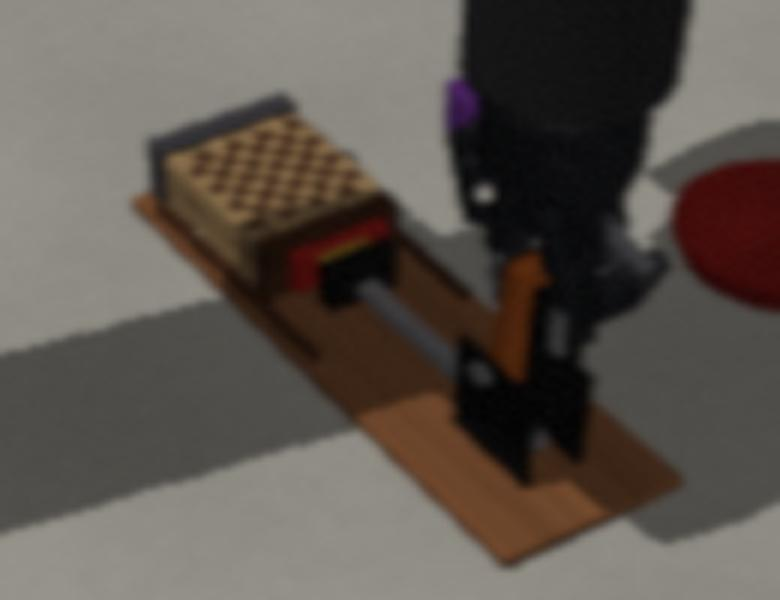

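The neck (350,245) now shows about 6–7 mm of 15, so it is pressed in about half way. Panel and box are tight against the fixed jaw, and the grip is holding. I'll confirm it is steady, then hand in.

servo_tool(
  moves=[
    [44,[0,0,0],0],
    [44,[0,0,0],0],
    [44,[0,0,0],0],
    [44,[0,0,0],0],
    [44,[0,0,0],0],
    [44,[0,0,0],0],
  ],
)

```text
clock: 14.25
ee_pos: [560.3, -106.3, 148.0]
ee_rot: [-3.14, -0.001, 0.0]
contact_force: [-1.7, 6.5, 5.4]
opening: 37.9
grasp_force: 13.7
```

```bash
python3 fit.py | tail -2; python3 -c "
from h import *
print(close_job())"
```

```text
now free (array([53.02,  8.57, 36.71,  2.78, -0.93,  2.76]), 0.13)
now A,s fixed (array([  54.27,    5.96, -402.51, 1045.65,   -1.89,    1.97]), 0.5) [np.float64(6.73), np.float64(5.35)]
the job is handed in; nothing more can be done
None
```

I handed the job in with the panel and box clamped against the fixed jaw, the neck pressed in about half way (roughly 8 of 15 mm by camera estimate), and the trigger still held squeezed.

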